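Latch the wafer shuttle under the lamp

ROBOT

A 6-joint arm with a two-finger parallel gripper is mounted at the origin on the work surface. World frame = base frame: x ahead of the robot, y to its left, z up, the work surface at z = 0. Lengths are in m, angles in rad, forces in N, time in s.
With the tool pointing down it reaches from about 0.275 to 0.85 m from the base axis. Payload 19 kg.
Tool frame: the origin (TCP) lies at the very end of the fingers, on their centre line; the grasp point (between the pads) lies 19 mm behind it (grasp_offset is the distance from the TCP to the grasp point, in m); z points along the fingers, x is the direction in which the jaws open and shut, and the axes are right-handed (so a half turn about z gives the same grasp; the last joint's range is limited). The gripper opens to 85 mm and grips with 20 to 120 N. Pads are 22 mm wide; open, the fingers measure 114 mm over their backs; the gripper's body (76 mm by 85 mm) begins 54 mm behind the grasp point. The pads swing forward as they close: fully open they stand 13 mm farther back than shut.
Start: joints at [1.022, 0.15, 1.437, -0, 1.554, -0.134], TCP at [0.232, 0.526, 0.231] pointing down, gripper open.
Joint ranges: [-2.8, 2.8], [-0.68, 2.1], [0.12, 2.68], [-1.39, 4.53], [0.16, 2.79], [-2.81, 2.81]. Speed limits (rad/s): [1.89, 1.89, 2.22, 3.01, 3.01, 3.01].

INTERFACE

Orientations are given as a unit quaternion [x, y, z, w].
In Python, from workcell import state, grab_frame, camera_model, hand_in, boxes_of, masks_of, pinpoint, grasp_offset gives the robot as it stands.
- The arm moves only by the tool servo_tool, never from a script. Its argument "commands" is a list that holds one entry, the list of rows, each a list of 4 numbers: the shift along the tool's x, y, z normalised to -1 to 1, where 1 is 0.02 m, then the turn about the tool's z normalised to -1 to 1, where 1 is 2 pi rad. In form: [[[dx, dy, dz, roll], ...]]. A call has 1 to 8 rows; each row shifts and turns the commanded pose from where the row before left it, along the tool's axes as they then stand; what a row does not reach is not made up. A row lasts 1/10 s, in which the tool goes at most 50 mm and 8.59 degrees, less where a joint would pass 70% of its speed; a pose out of reach is approached as far as the arm can. A call with a number of a shift or a turn outside -1 to 1 is refused whole. A call with a gripper value outside its range is refused whole. "gripper" is the closure, from 0 (fully open) to 1 (shut), set as the call begins (left out, the last holds). The fingers move at their own pace and stop on an object; "newtons" is the grip in N (left out, the last holds). Time passes only in rows, so rows that do not move let the fingers close. It gives the time, the measured TCP pose, the force and the opening at its end, in the units of the state.
- state(): the state, without advancing time (a new reading comes with each control period).
- grab_frame(name): name is "scene" or "top" or "wrist"; returns the picture (384x512x3 uint8, red, green, blue); there is no depth.
- camera_model(name): a dict with "fx", "fy", "cx", "cy" (pixels), "R" (3x3) and "t" (3): a world point X has camera coordinates R X + t; the wrist camera has in their place "mount" (4x4, takes a point from camera to tool coordinates, whose origin is the TCP and whose axes are the tool frame's). Camera axes: x right, y down, z forward; pixel columns grow to the right and rows downward; lengths in m; the calibration is good to about 2 mm. The wrist camera is an equidistant fisheye: a pixel r from the principal point sees the ray r / f radians off the axis. A picture is of the moment at which its call begins: read the wrist's pose just before it. camera_model takes no time and is no camera call.
- hand_in(): hands the job in, once; it reports no verdict.
Trained networks look in the newest picture that a camera, given by its name, has taken for a name from the list of things; names that differ only in an ending like _2 or _b are one class to them, and where a whole thing is asked for, a point or a joint stands for the part that bears it (a point fixed in the world has none). Each returns a list of dicts, best first, with "score" (0 to 1); they miss things now and then, are a little off and sometimes report something else, mostly with a low value. They report only what shows in the picture. A call takes as long as a camera call. They do not tell look-alikes from the thing itself.
- boxes_of(camera, thing): "bbox" ([left, top, right, bottom] in pixels, round what is visible of it).
- masks_of(camera, thing): "region" (384x512 bool, what is visible of it) and "bbox" ([left, top, right, bottom] in pixels, round what is visible of it).
- pinpoint(camera, thing): "location" ([column, row] in pixels: a listed point, or the origin of a listed thing).
The state is a dict: "time_s": time; "joint_positions": joint angles; "dq": joint speeds; "tau": joint torques, N m; "tcp_pos": TCP position; "orientation": TCP orientation; "contact_force": force on the tool from outside, world axes, zero at the start; "moment": the same for the moment, N m; "gripper_width": finger opening in m.
Only numpy, scipy, OpenCV 4.12 (cv2) and the standard library are available. Lean on these libraries where they do the work, as an engineer would, in place of code of your own. Each camera call takes 0.05 s, during which the arm holds its last target. There are 200 camera calls.

TASK

Bring the wafer under the inspection lamp: push the shuttle by its blue tab all the way in against its spring, then let it go so that it comes back by itself and latches at its middle position. Once it is latched, press the green button on the switch box all the way down to light the lamp, and let go. Just push and press: lift nothing, do not touch the wafer, and leave the loose things around where they stand.

Things in the scene. Friction and masses are not known exactly. Their poses are not given: they have to be found in the camera images.
- unit: Shuttle unit fixed to the bench: aluminium base 280 (x) by 176 (y) by 16 mm, origin under its centre. Its x axis is the push direction (away from the robot, within 0.35 rad). It carries the white shuttle with a blue tab at the near end, a 62 mm high grey bridge with a red-capped stop pin on the left (+y) edge, and a spot lamp at the far right, up to 190 mm high, over 40 mm ahead of the origin.
- shuttle (a joint): Travel of the shuttle along the unit's x, m: 0 out (start), 0.050 fully in (end stop). Return spring 3.5 N at 0, 8.5 N at 0.050, and a damper of 45 N per m/s. Going in, a ramp lifts the stop pin (1 to 2 N more); past 0.032 the pin drops behind a tooth, and the released shuttle comes back at up to 0.2 m/s and stays latched at 0.029. Released earlier, it returns to 0. The catch cannot be undone.
- tab (a point): Middle of the top edge of the blue tab's near face, the face to push (it looks along the unit's -x); 80 mm above the bench, moves with the shuttle. The tab is upright, 64 mm wide, 60 mm high, 8 mm thick towards the unit's +x. On its near side is only the 16 mm high base. At rest the point is 105 mm behind the unit's origin. The wafer's edge is 18 mm ahead of it.
- nest (a point): Centre of the floor of the wafer's nest on the shuttle, 28 mm above the bench, 68 mm ahead of the tab's near face; four black pins 7 mm high surround the wafer with 1.7 mm of play.
- wafer: Gold wafer on a black carrier disc, 100 mm across, 4 mm thick, lying loose in the nest; origin at the centre of its underside. Not to be touched.
- switch_box: Grey lamp switch box fixed to the bench, 100 by 80 by 40 mm, origin at the centre of its underside; it stands either left or right of the unit.
- lamp_button (a joint): Travel of the green button, downward, in m: 0 up, 0.006 fully down (spring, about 1.2 N to start and 4 N at the bottom; it comes up again when let go).
- lamp_button_top (a point): Centre of the top face of the green button (30 mm across, in a black collar 46 mm across, in the middle of the switch box's top), 62 mm above the bench when up.
- wafer_jar: Loose round clear jar with a blue lid, 112 mm across, 45 mm high, on the side of the unit opposite the switch box; origin under its centre.
- loupe: Loose black loupe, 36 mm across, 40 mm high, on the bench just in front of the unit, right of the tab; origin under its centre.
- vacuum_pen: Loose black vacuum pen lying on the bench, 140 mm long, 20 mm high; origin under its middle, x axis along it.
- rinse_bottle: Loose white bottle, 62 mm across, 160 mm high; origin under its centre.
- tape_roll: Loose yellow roll of tape lying flat, 90 mm across, 25 mm high; origin under its centre.
- chip_tray: Loose black divided tray, 90 by 130 by 20 mm; origin under its centre.
There are look-alikes about, which are no part of the job. What is shaped like the switch_box but turquoise or yellow is not meant.

How it is judged:
By the outcome, as a careful person would: the job done as asked, in the order asked, and still so for the second after the job is handed in, with the robot touching nothing.
It also fails if it takes over 45 s, if anything falls off the work surface, if the arm or the gripper's body presses on something with over 40 N, if the wrist force passes 120 N, or if a joint passes its speed limit or range.

## Working session

There is one attempt and no reset: what is moved stays moved. The work goes in short steps, Python scripts to look and compute and a tool call to move; the robot and the scene stay as the last step left them, time stands still between calls to the robot, and variables do not carry over. Pictures are saved under pics/ and viewed, about 8 in all and at most 12, crops included, and the job is handed in when it is done.

Besides the shell and the picture viewer there is one more tool, called as name(argument=value, ...), one argument or row to a line, values as JSON. servo_tool: Moves the arm, as the interface text tells. Its arguments: {"type":"object","properties":{"commands":{"type":"array","items":{"type":"array","items":{"type":"array","items":{"type":"number"}}}},"gripper":{"type":"number"},"newtons":{"type":"number"}},"required":["commands"]}

```bash
mkdir -p pics; cat > h.py <<'E'
import numpy as np, cv2
from workcell import *
def save(img,n,s=1.5):
    cv2.imwrite('pics/'+n,cv2.resize(img,None,fx=s,fy=s,interpolation=cv2.INTER_CUBIC)[:,:,::-1])
def toz(cam,px,z):
    m=camera_model(cam);R=np.array(m['R']);t=np.array(m['t'])
    d=R.T@np.array([(px[0]-m['cx'])/m['fx'],(px[1]-m['cy'])/m['fy'],1]);c=-R.T@t
    return c+d*(z-c[2])/d[2]
E
python3 - <<'E'
from h import *
s=state();print({k:np.round(v,3).tolist() for k,v in s.items()})
a=grab_frame('top');b=grab_frame('scene')
save(a,'top.png');save(b,'scene.png')
Z=dict(tab=.08,nest=.028,wafer=.028,unit=0,switch_box=0,lamp_button_top=.062,loupe=0,wafer_jar=0,rinse_bottle=0,vacuum_pen=0)
for n,z in Z.items():
  for c in('top','scene'):
    for d in pinpoint(c,n)[:4]: print(n,c,round(d['score'],2),np.round(d['location']),np.round(toz(c,d['location'],z),3)[:2])
E
```

```text
{'time_s': 0.0, 'joint_positions': [1.022, 0.151, 1.438, 0.0, 1.554, -0.134], 'dq': [0.001, 0.001, 0.001, -0.002, -0.001, 0.001], 'tau': [-0.004, -71.307, -57.085, -0.0, 0.009, 0.0], 'tcp_pos': [0.232, 0.526, 0.231], 'orientation': [0.838, 0.546, -0.001, 0.0], 'contact_force': [0.209, -0.49, 0.613], 'moment': [0.017, 0.011, -0.038], 'gripper_width': 0.085}
nest top 0.57 [253. 176.] [0.591 0.044]
nest top 0.56 [182. 206.] [0.491 0.28 ]
nest scene 0.96 [232. 226.] [0.613 0.051]
wafer top 0.68 [255. 175.] [0.594 0.036]
wafer scene 0.68 [237. 219.] [0.584 0.043]
wafer scene 0.48 [253. 198.] [0.493 0.022]
unit top 0.9 [257. 165.] [0.634 0.028]
unit scene 0.58 [222. 236.] [0.635 0.034]
switch_box top 0.98 [162. 260.] [0.319 0.348]
switch_box top 0.86 [180. 203.] [0.506 0.293]
switch_box top 0.63 [323. 261.] [ 0.305 -0.183]
switch_box scene 0.89 [337. 254.] [0.501 0.294]
switch_box scene 0.87 [241. 148.] [ 0.306 -0.183]
switch_box scene 0.25 [221. 236.] [0.634 0.032]
lamp_button_top top 0.55 [244. 190.] [0.535 0.075]
lamp_button_top top 0.52 [180. 206.] [0.488 0.28 ]
lamp_button_top top 0.51 [328. 258.] [ 0.309 -0.19 ]
lamp_button_top top 0.38 [160. 263.] [0.304 0.343]
lamp_button_top scene 0.74 [102. 191.] [ 0.754 -0.282]
lamp_button_top scene 0.65 [286. 315.] [0.761 0.329]
lamp_button_top scene 0.62 [338. 236.] [0.506 0.292]
lamp_button_top scene 0.58 [240. 130.] [ 0.302 -0.19 ]
loupe top 0.66 [260. 216.] [0.457 0.023]
loupe top 0.2 [256. 164.] [0.639 0.034]
loupe scene 0.71 [265. 197.] [0.446 0.025]
loupe scene 0.69 [328. 206.] [0.366 0.181]
wafer_jar top 0.85 [351. 189.] [ 0.545 -0.288]
wafer_jar top 0.5 [140. 188.] [0.56  0.427]
wafer_jar scene 0.62 [164. 170.] [ 0.537 -0.288]
rinse_bottle top 0.64 [176. 138.] [0.736 0.307]
rinse_bottle scene 0.9 [287. 317.] [0.726 0.308]
vacuum_pen top 0.46 [210. 246.] [0.361 0.189]
vacuum_pen scene 0.73 [327. 208.] [0.375 0.183]
```

View pics/top.png

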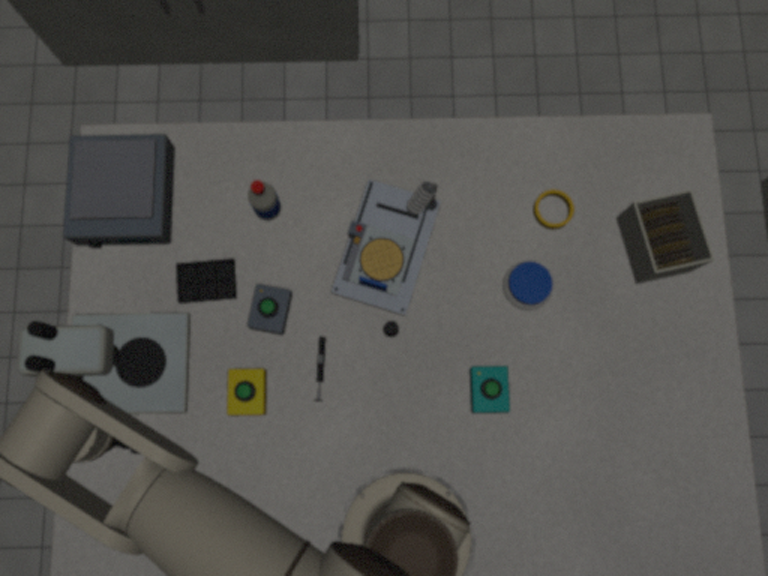

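View pics/scene.png

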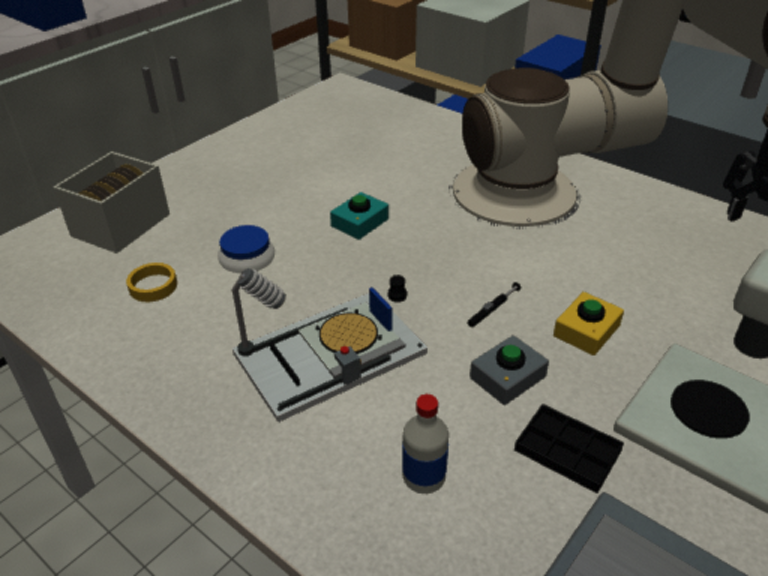

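The top view (at 1.5x) shows the unit's blue tab at (372,283) and the wafer at (382,258). There are three button boxes: grey at (268,308), yellow at (246,391) and turquoise at (490,389). The blue jar lid at (530,283) could be taken for the tab. By the description I want the grey box and the unit's upright tab. I'll check both in one close crop.

```bash
python3 - <<'E'
from h import *
a=grab_frame('top')
save(a[110:235,155:305],'crop.png',5)
h=cv2.cvtColor(a,cv2.COLOR_RGB2HSV)
m=cv2.inRange(h,(105,110,40),(125,255,255));m[:175]=0;m[205:]=0;m[:,:230]=0;m[:,275:]=0
ys,xs=np.nonzero(m);print(len(xs),cv2.minAreaRect(np.c_[xs,ys].astype(np.float32)))
g=cv2.inRange(h,(50,80,30),(75,255,255));n,l,st,c=cv2.connectedComponentsWithStats(g)
for i in range(1,n):
  if st[i,4]>30: print(c[i],st[i,4],toz('top',c[i],.062))
u=masks_of('top','unit')[0];print(u['score'],u['bbox']);r=cv2.boxPoints(cv2.minAreaRect(np.argwhere(u['region'])[:,::-1].astype(np.float32)))
print(r,[toz('top',p,.016)[:2].round(3) for p in r])
m=camera_model('top');print(-np.array(m['R']).T@np.array(m['t']))
E
```

```text
57 ((248.32354736328125, 188.2058868408203), (17.70509910583496, 3.6380343437194824), 14.03624439239502)
[177.92771084 203.95180723] 83 [0.49315175 0.28890526 0.062     ]
[327.62790698 258.53488372] 86 [ 0.3090226  -0.18806926  0.062     ]
[162.36144578 260.22891566] 83 [0.31302713 0.33614052 0.062     ]
0.73 [221.0, 119.2, 293.8, 210.1]
[[219.51399 195.02678]
 [246.2134  109.843  ]
 [295.9402  125.429  ]
 [269.24078 210.61278]] [array([0.529, 0.157]), array([0.828, 0.062]), array([ 0.768, -0.109]), array([ 0.473, -0.009])]
[0.2256833  0.05376501 1.62582585]
```

View pics/crop.png

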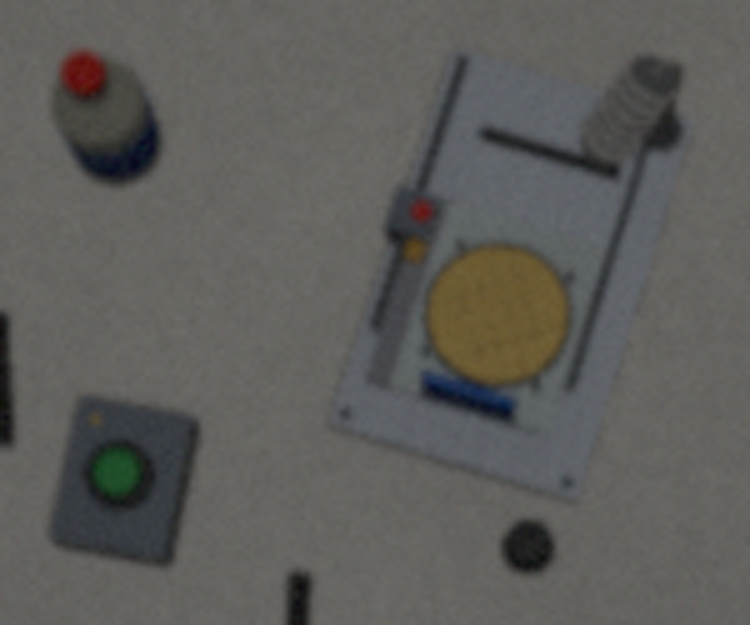

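The crop confirms the choice: the upright blue tab runs from (422,380) to (515,410), and the grey box with the green button is at (118,472). The loupe is at (528,546), right of the tab. I'll work out the unit's pose next.

```bash
python3 - <<'E'
from h import *
P=np.array([(332,425),(578,500),(688,115),(455,52)])/5+[155,110]
W=np.array([toz('top',p,.016)[:2] for p in P]);print(W.round(3))
L=np.array([(-.14,.088),(-.14,-.088),(.14,-.088),(.14,.088)])
A,_=cv2.estimateAffinePartial2D(L,W);yaw=np.arctan2(A[1,0],A[0,0]);print('yaw',yaw,'scale',np.hypot(A[0,0],A[1,0]),'o',A[:,2])
c,s_=np.cos(yaw),np.sin(yaw)
for o in [A[:,2]]: print('tab',o+np.array([c,s_])*-.105)
for q in [(422,372),(515,402)]: print('tab far top edge',toz('top',np.array(q)/5+[155,110],.08)-np.array([c,s_,0])*.008)
w=toz('top',np.array([499,313])/5+[155,110],.032);print('wafer',w,'tab from wafer',w[:2]-np.array([c,s_])*.068)
q=state()['orientation'];from scipy.spatial.transform import Rotation as Ro
print(Ro.from_quat(q).as_matrix().round(3)); print(camera_model('wrist'))
E
```

```text
[[ 0.529  0.15 ]
 [ 0.475 -0.013]
 [ 0.741 -0.096]
 [ 0.79   0.064]]
yaw -0.30967673511643123 scale 0.9819933834822308 o [0.63374335 0.02614293]
tab [0.53373798 0.05814176]
tab far top edge [0.54292601 0.09047646 0.08      ]
tab far top edge [0.52204306 0.0307441  0.08      ]
wafer [0.60007945 0.03696013 0.032     ] tab from wafer [0.53531407 0.05768318]
[[ 0.403  0.915 -0.   ]
 [ 0.915 -0.403 -0.   ]
 [-0.    -0.    -1.   ]]
{'fx': 297.3186396354542, 'fy': 297.3186396354542, 'cx': 259.84245575135577, 'cy': 190.5598408832984, 'mount': array([[ 9.99999117e-01,  1.29115152e-03,  3.14711970e-04,
         1.46335827e-03],
       [-1.32542392e-03,  9.51728183e-01,  3.06939260e-01,
        -7.80290055e-02],
       [ 9.67848410e-05, -3.06939406e-01,  9.51729054e-01,
        -1.42664233e-01],
       [ 0.00000000e+00,  0.00000000e+00,  0.00000000e+00,
         1.00000000e+00]])}
```

servo_tool(
  commands=[
    [[0, 0, 0, -0.0167], [-0.88, 0.95, 0, 0], [-0.88, 0.95, 0, 0], [-0.88, 0.95, 0, 0], [-0.88, 0.95, 0, 0], [-0.88, 0.95, 0, 0], [-0.88, 0.95, 0, 0], [-0.88, 0.95, 0, 0]],
  ],
  gripper=1,
  newtons=40,
)

```text
time_s: 2.0
tcp_pos: [0.3212, 0.3674, 0.2314]
orientation: [0.808, 0.59, 0.0, 0.0]
contact_force: [0.3, -0.2, 0.8]
gripper_width: 0.0003
```

servo_tool(
  commands=[
    [[-0.88, 0.95, 0, 0], [-0.88, 0.95, 0, 0], [-0.88, 0.95, 0, 0], [-0.88, 0.95, 0, 0], [-0.88, 0.95, 0, 0], [-0.88, 0.95, 0, 0], [-0.88, 0.95, 0, 0], [-0.88, 0.95, 0, 0]],
  ],
)

```text
time_s: 2.8
tcp_pos: [0.4231, 0.1869, 0.2314]
orientation: [0.808, 0.59, 0.0, 0.0]
contact_force: [0.2, 0.5, -0.3]
gripper_width: -0.0002
```

servo_tool(
  commands=[
    [[-0.88, 0.95, 0, 0], [-0.88, 0.95, 0, 0], [-0.88, 0.95, 0, 0], [-0.88, 0.95, 0, 0], [-0.88, 0.95, 0, 0], [0, 0, 0, 0], [0, 0, 0, 0], [0, 0, 0, 0]],
  ],
)

```text
time_s: 3.6
tcp_pos: [0.486, 0.0756, 0.2314]
orientation: [0.808, 0.59, 0.0, -0.0]
contact_force: [0.4, -0.8, 0.1]
gripper_width: 0.0001
```

```bash
cat >> h.py <<'E'
from scipy.spatial.transform import Rotation as Ro
def wz(s,px,z):
    m=camera_model('wrist');M=np.array(m['mount']);v=np.array([px[0]-m['cx'],px[1]-m['cy']]);r=np.hypot(*v);th=r/m['fx']
    d=np.r_[np.sin(th)*v/r,np.cos(th)];R=Ro.from_quat(s['orientation']).as_matrix()
    o=R@M[:3,3]+s['tcp_pos'];d=R@M[:3,:3]@d;return o+d*(z-o[2])/d[2]
E
python3 - <<'E'
from h import *
s=state();a=grab_frame('wrist');save(a,'w1.png',1.55)
for n,z in(('tab',.08),('wafer',.028),('nest',.028),('unit',0),('loupe',0)):
  for d in pinpoint('wrist',n)[:3]: print(n,round(d['score'],2),np.round(d['location']),wz(s,d['location'],z).round(4))
E
```

```text
tab 0.91 [262. 222.] [0.5376 0.0634 0.08  ]
loupe 0.73 [212. 145.] [0.4502 0.0242 0.    ]
```

View pics/w1.png

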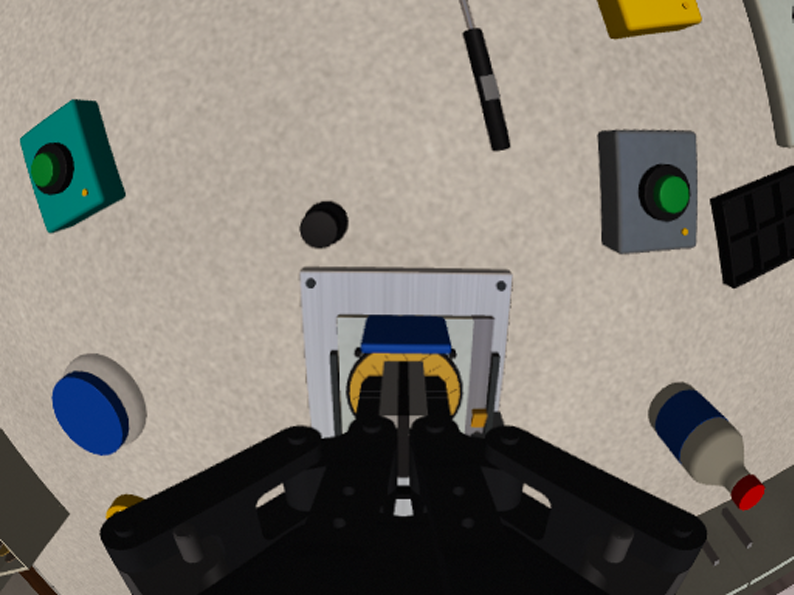

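The tab's near top edge runs (359,347) to (453,347), and the base's near corners are at (302,269) and (512,272). The loupe at (324,225) stands clear, and the grey box's button is at (674,194).

```bash
python3 - <<'E'
from h import *
s=state()
f=lambda x,y,z:wz(s,np.array([x,y])/1.55,z)
l,r=f(453,347,.08),f(359,346,.08);print('tab',l,r,(l+r)/2,np.linalg.norm(l-r),np.arctan2(-(l-r)[0],(l-r)[1]))
a,b=f(511,271,.016),f(301,269,.016);print('base',a,b,np.linalg.norm(a-b),np.arctan2(-(a-b)[0],(a-b)[1]))
y=np.arctan2(-(a-b)[0],(a-b)[1]);print('tab from base',(a+b)[:2]/2+.035*np.array([np.cos(y),np.sin(y)]))
print('button',f(674,194,.062))
R=Ro.from_quat(s['orientation']).as_matrix();print(R.round(3));print('tool delta',R.T@((l+r)/2-s['tcp_pos']))
E
```

```text
tab [0.54972936 0.09378899 0.08      ] [0.52899746 0.03124501 0.08      ] [0.53936341 0.062517   0.08      ] 0.06589053039759328 -0.3200790595036207
base [0.5293256 0.1562236 0.016    ] [ 0.47577811 -0.00677133  0.016     ] 0.17156539425449766 -0.31741452701065526
tab from base [0.53580345 0.06380224]
button [0.49362484 0.29103201 0.062     ]
[[ 0.304  0.953  0.   ]
 [ 0.953 -0.304 -0.   ]
 [-0.     0.    -1.   ]]
tool delta [0.00384004 0.0546076  0.15140045]
```

servo_tool(
  commands=[
    [[0.2, 0.5, 1, 0.0014], [0, 0.5, 1, 0], [0, 0, 1, 0], [0, 0, 1, 0], [0, 0, 1, 0], [0, 0, 1, 0], [0, 0, 1, 0], [0, 0, 0.5, 0]],
  ],
)

```text
time_s: 4.7
tcp_pos: [0.5058, 0.0729, 0.0798]
orientation: [0.81, 0.586, -0.001, -0.001]
contact_force: [-0.5, 0.1, 1.0]
gripper_width: -0.0
```

servo_tool(
  commands=[
    [[0, 0, 0.8, 0], [0, 0, 0.75, 0], [0, 0, 0, 0], [0, 0, 0, 0]],
  ],
)

```text
time_s: 5.1
tcp_pos: [0.5067, 0.0728, 0.0509]
orientation: [0.81, 0.586, 0.0, 0.0]
contact_force: [-0.3, 0.2, -0.2]
gripper_width: -0.0002
```

```bash
python3 - <<'E'
from h import *
s=state();a=grab_frame('wrist');save(a,'w2.png',1.55)
E
```

```text
(no output)
```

View pics/w2.png

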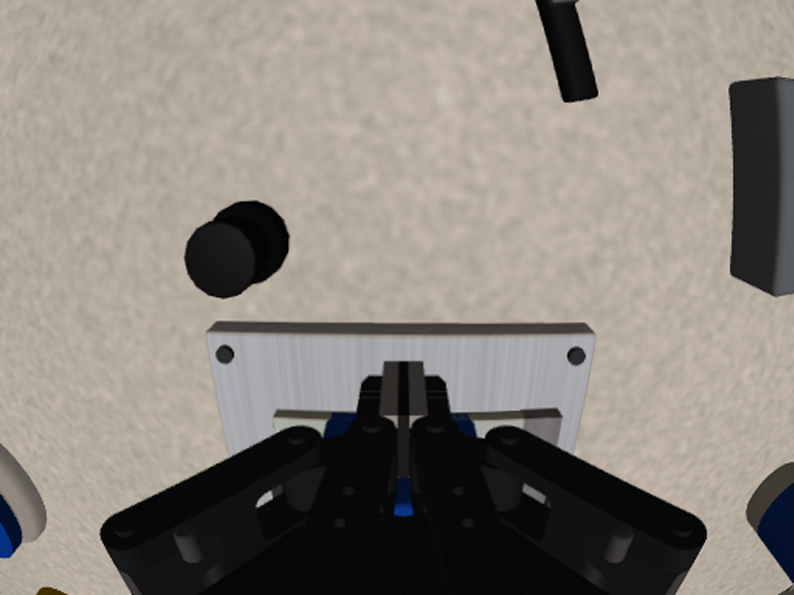

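The fingers are centred on the tab, which shows from x = 328 to 475 against a finger centre of 403. The tip stands over the base in front of the near face, and the loupe at (220,260) is clear. I'll ease forward until contact.

servo_tool(
  commands=[
    [[0, 0.25, 0, 0], [0, 0.25, 0, 0], [0, 0.2, 0, 0], [0, 0.15, 0, 0], [0, 0, 0, 0]],
  ],
)

```text
time_s: 5.65
tcp_pos: [0.5231, 0.0672, 0.0503]
orientation: [0.81, 0.586, -0.0, 0.0]
contact_force: [0.1, 0.3, 0.6]
gripper_width: -0.0001
```

servo_tool(
  commands=[
    [[0, 0.1, 0, 0], [0, 0.1, 0, 0], [0, 0.1, 0, 0], [0, 0, 0, 0]],
  ],
)

```text
time_s: 6.05
tcp_pos: [0.5283, 0.0655, 0.0502]
orientation: [0.81, 0.586, -0.0, -0.0]
contact_force: [-3.5, 1.4, 2.4]
gripper_width: 0.0001
```

servo_tool(
  commands=[
    [[0, 0.25, 0, 0], [0, 0.25, 0, 0], [0, 0.25, 0, 0], [0, 0.25, 0, 0], [0, 0.25, 0, 0], [0, 0.25, 0, 0], [0, 0.25, 0, 0], [0, 0.25, 0, 0]],
  ],
)

```text
time_s: 6.85
tcp_pos: [0.5658, 0.053, 0.0502]
orientation: [0.81, 0.586, -0.001, -0.001]
contact_force: [-9.9, 0.1, 5.1]
gripper_width: -0.0001
```

servo_tool(
  commands=[
    [[0, 0.1, 0, 0], [0, 0.1, 0, 0], [0, 0, 0, 0]],
  ],
)

```text
time_s: 7.15
tcp_pos: [0.5697, 0.0517, 0.0502]
orientation: [0.81, 0.586, -0.001, -0.0]
contact_force: [-8.7, -0.2, 4.2]
gripper_width: 0.0002
```

servo_tool(
  commands=[
    [[0, 0.1, 0, 0], [0, 0.1, 0, 0], [0, 0, 0, 0]],
  ],
)

```text
time_s: 7.45
tcp_pos: [0.573, 0.0506, 0.0501]
orientation: [0.81, 0.586, -0.001, -0.001]
contact_force: [-11.8, 1.1, 6.0]
gripper_width: -0.0003
```

servo_tool(
  commands=[
    [[0, 0.1, 0, 0], [0, 0, 0, 0]],
  ],
)

```text
time_s: 7.65
tcp_pos: [0.5731, 0.0505, 0.0501]
orientation: [0.81, 0.586, -0.002, -0.002]
contact_force: [-29.4, 5.4, 19.1]
gripper_width: 0.0002
```

The force has jumped to about 30 N and the TCP has stalled, so the shuttle is at its end stop. I'll pull back quickly to let it go.

servo_tool(
  commands=[
    [[0, -1, 0, 0], [0, -1, 0, 0], [0, -1, 0, 0], [0, -0.5, 0, 0], [0, 0, 0, 0], [0, 0, 0, 0]],
  ],
)

```text
time_s: 8.25
tcp_pos: [0.5101, 0.0716, 0.0506]
orientation: [0.81, 0.586, 0.0, 0.0]
contact_force: [0.3, -0.7, -0.4]
gripper_width: 0.0001
```

servo_tool(
  commands=[
    [[0, 0, -1, 0], [0, 0, -1, 0], [0, 0, -1, 0], [0, 0, -1, 0], [0, 0, -1, 0], [0, 0, -0.5, 0], [0, 0, 0, 0]],
  ],
)

```text
time_s: 8.95
tcp_pos: [0.5104, 0.0716, 0.1613]
orientation: [0.81, 0.586, 0.001, 0.001]
contact_force: [-0.9, -1.1, -0.7]
gripper_width: -0.0003
```

```bash
python3 - <<'E'
from h import *
s=state();a=grab_frame('wrist');save(a,'w3.png',1.55)
for n,z in (('tab',.08),('lamp_button_top',.062)):
  for d in pinpoint('wrist',n)[:3]: print(n,round(d['score'],2),np.array(d['location'])*1.55,wz(s,d['location'],z).round(4))
E
```

```text
lamp_button_top 0.89 [728.345 161.2  ] [0.4912 0.2915 0.062 ]
```

View pics/w3.png

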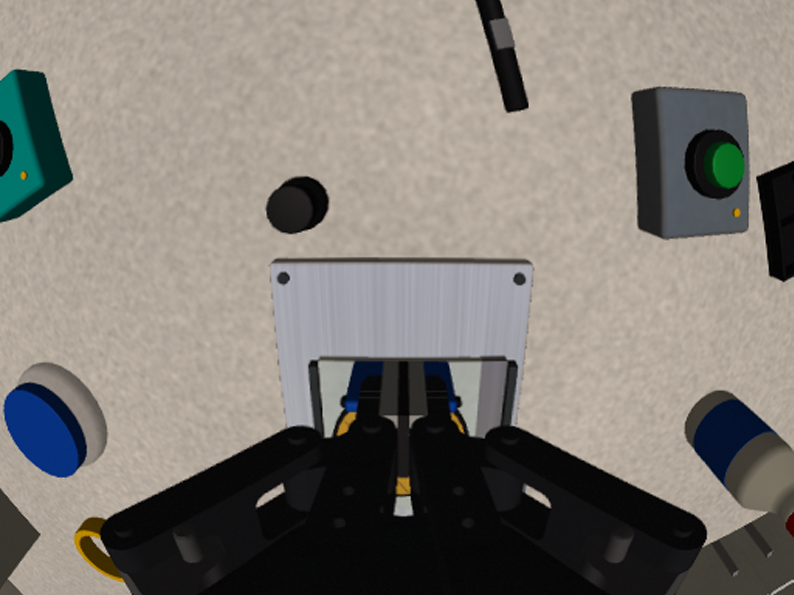

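The shuttle's near edge is now at y = 358, well inside the base edge at y = 261, and the tab is still in. I'll work out the travel and the move to the button.

```bash
python3 - <<'E'
from h import *
s=state();f=lambda x,y,z:wz(s,np.array([x,y])/1.55,z)
u=np.array([np.cos(-.318),np.sin(-.318),0])
t=f(401,399,.08);print('tab',t,'travel',(t-[.5394,.0625,.08])@u, (t-f(403,262,.016))@u-.035)
b=(f(728,165,.062));R=Ro.from_quat(s['orientation']).as_matrix()
print(b);B=np.array([.4925,.2905,.062]);print('tool delta',R.T@(B-s['tcp_pos']))
a=grab_frame('top');h=cv2.cvtColor(a,cv2.COLOR_RGB2HSV)
save(a[110:235,155:305],'crop2.png',4)
E
```

```text
tab [0.56065153 0.0552719  0.08      ] travel 0.022446031107608948 0.027254394944501957
[0.49144479 0.28920434 0.062     ]
tool delta [ 0.20260556 -0.0843121   0.09718947]
```

servo_tool(
  commands=[
    [[0.9, -0.38, 0, 0], [0.9, -0.38, 0, 0], [0.9, -0.38, 0, 0], [0.9, -0.38, 0, 0], [0.9, -0.38, 0, 0], [0.9, -0.38, 0, 0], [0.9, -0.38, 0, 0], [0.9, -0.38, 0, 0]],
  ],
)

```text
time_s: 9.95
tcp_pos: [0.4964, 0.2283, 0.1593]
orientation: [0.81, 0.586, -0.001, -0.0]
contact_force: [-0.0, -0.2, -0.6]
gripper_width: 0.0004
```

servo_tool(
  commands=[
    [[0.9, -0.38, 0, 0], [0.9, -0.38, 0, 0], [0.9, -0.38, 0, 0], [0.23, 0, 0, 0], [0, 0, 0, 0], [0, 0, 0, 0]],
  ],
)

```text
time_s: 10.55
tcp_pos: [0.4935, 0.2897, 0.1598]
orientation: [0.81, 0.586, -0.0, 0.0]
contact_force: [0.4, 0.5, -0.9]
gripper_width: -0.0001
```

```bash
python3 - <<'E'
from h import *
s=state();a=grab_frame('wrist');save(a,'w4.png',1.55);print(s['tcp_pos'])
for d in pinpoint('wrist','lamp_button_top')[:3]: print(round(d['score'],2),np.array(d['location'])*1.55,wz(s,d['location'],.062).round(4))
E
```

```text
[0.49347485 0.28971092 0.15982288]
0.65 [403.93  299.305] [0.4959 0.2911 0.062 ]
```

View pics/w4.png

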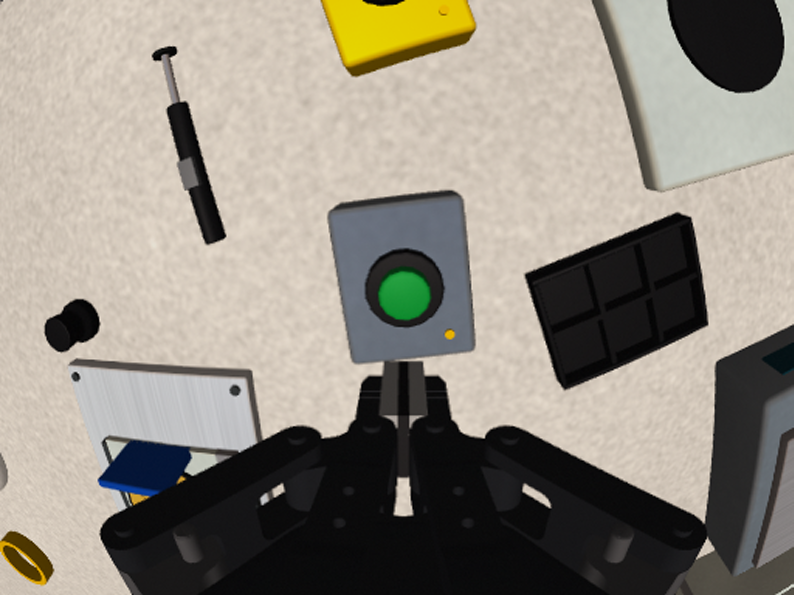

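The green button at (404,296) lies straight below the tool, within about 2 mm. The tab is still in, at (145,468). I'll descend, then press in small steps.

servo_tool(
  commands=[
    [[0, 0.05, 1, 0], [0, 0, 1, 0], [0, 0, 1, 0], [0, 0, 1, 0], [0, 0, 0.4, 0], [0, 0, 0, 0], [0, 0, 0, 0]],
  ],
)

```text
time_s: 11.35
tcp_pos: [0.4948, 0.29, 0.0732]
orientation: [0.81, 0.586, 0.0, 0.0]
contact_force: [0.2, -0.2, 0.5]
gripper_width: -0.0001
```

servo_tool(
  commands=[
    [[0, 0, 0.15, 0], [0, 0, 0.15, 0], [0, 0, 0.15, 0], [0, 0, 0, 0]],
  ],
)

```text
time_s: 11.75
tcp_pos: [0.4942, 0.29, 0.0629]
orientation: [0.81, 0.586, -0.0, -0.0]
contact_force: [-0.8, 0.2, -0.1]
gripper_width: 0.0001
```

servo_tool(
  commands=[
    [[0, 0, 0.1, 0], [0, 0, 0.1, 0], [0, 0, 0, 0]],
  ],
)

```text
time_s: 12.05
tcp_pos: [0.4945, 0.2901, 0.0592]
orientation: [0.81, 0.586, 0.0, 0.0]
contact_force: [0.3, 0.3, 2.4]
gripper_width: -0.0001
```

servo_tool(
  commands=[
    [[0, 0, 0.1, 0], [0, 0, 0.05, 0], [0, 0, 0, 0]],
  ],
)

```text
time_s: 12.35
tcp_pos: [0.4945, 0.2901, 0.0563]
orientation: [0.81, 0.586, 0.0, 0.0]
contact_force: [-0.4, 0.5, 4.2]
gripper_width: -0.0002
```

servo_tool(
  commands=[
    [[0, 0, 0.08, 0], [0, 0, 0, 0]],
  ],
)

```text
time_s: 12.55
tcp_pos: [0.4946, 0.2902, 0.0558]
orientation: [0.81, 0.586, 0.0, 0.0]
contact_force: [-4.2, -1.6, 16.9]
gripper_width: -0.0
```

The button has bottomed out: 17 N at z 0.056. I'll hold a moment, take a scene picture, and then lift off.

```bash
python3 - <<'E'
from h import *
s=state();print(s['contact_force'],s['tcp_pos']);a=grab_frame('scene');np.save('s1.npy',a)
E
```

```text
[-4.22140541 -1.63457252 16.87969471] [0.49460414 0.2901638  0.05577765]
```

servo_tool(
  commands=[
    [[0, 0, -0.5, 0], [0, 0, -1, 0], [0, 0, -1, 0], [0, 0, -1, 0], [0, 0, -1, 0], [0, 0, -1, 0], [0, 0, 0, 0], [0, 0, 0, 0]],
  ],
)

```text
time_s: 13.4
tcp_pos: [0.4944, 0.29, 0.1646]
orientation: [0.81, 0.586, 0.0, 0.0]
contact_force: [0.1, 0.3, 0.4]
gripper_width: -0.0
```

```bash
python3 - <<'E'
from h import *
b=grab_frame('scene');save(np.hstack([np.load('s1.npy')[150:300,140:400],b[150:300,140:400]]),'s2.png',1.5);print(state()['contact_force'],state()['time_s'])
E
```

```text
[ 0.05684194  0.39268813 -0.48421585] 13.45
```

View pics/s2.png

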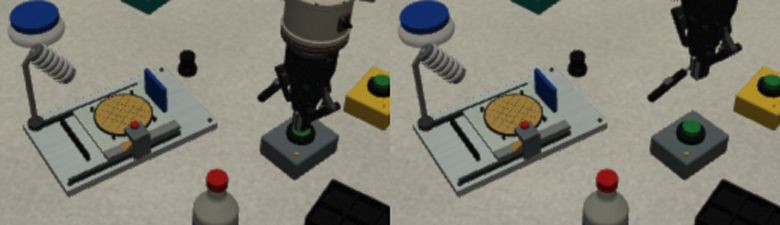

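The shuttle sits in, the wafer is in its nest and the button is up again. I'll make one numeric check of the travel and the lamp brightness before handing in.

```bash
python3 - <<'E'
from h import *
o=cv2.resize(cv2.imread('pics/scene.png'),(512,384),interpolation=cv2.INTER_AREA)[:,:,::-1]
n=grab_frame('scene');s1=np.load('s1.npy')
for nm,a in(('start',o),('pressed',s1),('now',n)):
  h=cv2.cvtColor(np.ascontiguousarray(a),cv2.COLOR_RGB2HSV);m=cv2.inRange(h,(105,110,40),(125,255,255));m[:180]=0;m[225:]=0;m[:,:215]=0;m[:,270:]=0
  ys,xs=np.nonzero(m);c=np.array([xs.mean(),ys.mean()]);w=toz('scene',c,.05)
  print(nm,c,w,'lamp head',a[180:205,160:190].mean((0,1)).round(1),'max',a[180:205,160:190].max(),'wafer',a[210:232,215:240].mean((0,1)).round(1))
  if nm=='start':w0=w
print('travel',(w-w0)@[np.cos(-.318),np.sin(-.318),0])
E
```

```text
start [254.17272727 204.00909091] [0.53114177 0.05664313 0.05      ] lamp head [108.7 107.5 100.1] max 163 wafer [130.  104.6  53.3]
pressed [243.944 208.624] [0.56123962 0.04770119 0.05      ] lamp head [112.8 111.6 104. ] max 169 wafer [130.1 109.   63.3]
now [243.7375 209.15  ] [0.5630965  0.04859597 0.05      ] lamp head [114.1 112.9 105.1] max 171 wafer [131.4 110.2  64. ]
travel 0.03286869390272891
```

```bash
python3 -c "
from workcell import *
print(hand_in())"
```

```text
the job is handed in; nothing more can be done
None
```

I pushed the shuttle in by its blue tab, let it spring back, then pressed and released the green button on the grey switch box. I handed the job in after about 13.5 s of robot time.

- **Shuttle:** I pushed with the closed fingers until it stalled at the end stop at about 30 N, then pulled back quickly so it returned by itself. Afterwards the wrist camera put its travel at 22–27 mm and the scene camera at about 33 mm. Both fit the 29 mm latch and rule out a return to 0, though they differ by more than I'd like.
- **Button:** I pressed it until it stopped dead at z = 0.056 with 17 N, which matches 6 mm of travel. I then lifted off. The last picture shows it up again, and the force reads about zero.
- **Surroundings:** In the last picture the wafer lies in its nest and the loupe, jar, bottle and tray stand where they were. The only contacts I felt were with the tab and the button.
- **Not confirmed:** The lamp does not look clearly lit. The lamp head is only about 5% brighter than at the start, so I rely on the full button stroke as evidence that it came on.

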